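# Sweep used syringes into the sharps box

### The job

Clear the three used syringes off the raised steel tray into the white sharps box at its end without picking any of them up. Push the box's sliding shutter fully open by its upright rib, sweep the syringes along the tray with your fingers so that they drop through the mouth into the box, and then push the shutter fully shut again. Never lift or carry a syringe, let none fall beside the box, and leave the tape roll and the small brown bottle on the tray, and the things standing around it, where they are.

Things in the scene. Friction and masses are not known exactly. Their poses are not given: they have to be found in the camera images.
- sharps_tray: fixed unit: a shallow steel tray on a wire stand, hooked to a low white sharps box with a sliding shutter. Origin on the trolley top under the unit; x runs across the tray, y along it towards the box, z up. The sizes at the next entries are in mm in this frame. Tray: y = -190 to +34, 196 wide inside; box: y = +34 to +170, 212 wide
- deck (a point): centre of the tray's flat deck, on its upper face: unit x = 0, y = -78, z = 80. The deck ends without a rim at y = +34, above the mouth of the box; on the other three sides it has a rim 17 high, at x = -98 and +98 and at y = -190
- mouth (a point): centre of the mouth in the top of the sharps box: unit x = 0, y = 70, z = 73. The mouth reaches from y = +38 to +106 and 200 across. The box is hollow below it, its floor at z = 4, walls 4 to 5 thick. The shutter's side rails stand at x = -98 to -106 and +98 to +106, up to z = 87
- shutter (a joint): travel (m) of the grey shutter, a plate 4 mm thick (upper face at unit z = 78.5 mm) that slides along the unit's +y over the top of the box: 0 = shut, 0.070 = fully open, both end stops. It slides with about 2 N of friction and stays where it is left
- rib (a point): middle of the top edge of the shutter's upright rib, unit z = 98. The rib stands on the edge of the shutter next to the tray: 180 long across, 8 thick along y, 19.5 high above the plate. Shut, its faces are at unit y = +36 and +44; it moves with the shutter, and 64 mm of shutter plate lie behind it (+y side)
- used_syringe_1: used capped 5 ml syringe lying on the steel tray, roughly across it: 170 mm long along its own y, to be pushed as a bar 16 mm wide and high from y = -67 (needle end) to y = +83 mm (plunger), so its middle is at y = +8; 12 to 21 g, slides, does not roll; origin under the middle of the 170 mm, on its underside
- used_syringe_2: used capped 5 ml syringe lying on the steel tray, roughly across it: 170 mm long along its own y, to be pushed as a bar 16 mm wide and high from y = -67 (needle end) to y = +83 mm (plunger), so its middle is at y = +8; 12 to 21 g, slides, does not roll; origin under the middle of the 170 mm, on its underside
- used_syringe_3: used capped 5 ml syringe lying on the steel tray, roughly across it: 170 mm long along its own y, to be pushed as a bar 16 mm wide and high from y = -67 (needle end) to y = +83 mm (plunger), so its middle is at y = +8; 12 to 21 g, slides, does not roll; origin under the middle of the 170 mm, on its underside
- tape_roll: roll of paper tape lying flat on the tray at one corner of the end away from the box, 49 mm across, 12 mm high; origin at the centre of its underside. Stays
- small_bottle: small brown bottle with a black cap standing on the tray at the other corner of that end, 26 mm across, 62 mm high; origin at the centre of its underside. Stays
- strip_tub: round tub 43 mm across, 99 mm high, at the back of the trolley; origin at the centre of its underside. Stays
- swab_pot: pot of cotton swabs 62 mm across, 93 mm high, at the back of the trolley; origin at the centre of its underside. Stays
- tally_counter: hand tally counter 58 x 57 mm, 38 mm high, at the right edge of the trolley; origin at the centre of its underside. Stays
- timer: white timer 57 x 61 mm, 19 mm high, at the right edge of the trolley; origin at the centre of its underside. Stays

How it is judged:
On the way, in this order (a step that is already met when the one before it is completed fails the run):
1. the shutter is pushed fully open (value of joint shutter above 0.062 m), for 0.1 s.
2. all three syringes lie in the sharps box (height (world z) of each of used_syringe_1, used_syringe_2, used_syringe_3 below 0.066 m and x of used_syringe_1 in the frame of sharps_tray between -0.101 and 0.101 m and y of used_syringe_1 in the frame of sharps_tray between 0.034 and 0.17 m and x of used_syringe_2 in the frame of sharps_tray between -0.101 and 0.101 m and y of used_syringe_2 in the frame of sharps_tray between 0.034 and 0.17 m and x of used_syringe_3 in the frame of sharps_tray between -0.101 and 0.101 m and y of used_syringe_3 in the frame of sharps_tray between 0.034 and 0.17 m), for 0.2 s.
At the end, for the whole second after the job is handed in: All three syringes lie at rest inside the sharps box below its top, the shutter is shut to within 4 mm, and the tape roll, the small bottle, the tub, the swab pot, the tally counter and the timer stand within 15 mm of where they stood (all of step 2 and value of joint shutter below 0.004 m and linear speed of each of used_syringe_1, used_syringe_2, used_syringe_3 below 0.02 m/s and distance of each of tape_roll, small_bottle, strip_tub, swab_pot, tally_counter, timer from where it was at the start of the episode below 0.015 m and angle between each of tape_roll, small_bottle, strip_tub, swab_pot, tally_counter, timer's own z axis and vertical below 0.2 rad); the robot touches nothing.
It fails at once if a syringe is lifted or carried (raised more than 32 mm above the tray) (height (world z) of any of used_syringe_1, used_syringe_2, used_syringe_3 above 0.112 m).
It fails at once if a syringe falls beside the sharps box ((height (world z) of used_syringe_1 below 0.06 m and (x of used_syringe_1 in the frame of sharps_tray above 0.11 m or x of used_syringe_1 in the frame of sharps_tray below -0.11 m or y of used_syringe_1 in the frame of sharps_tray above 0.175 m or y of used_syringe_1 in the frame of sharps_tray below 0.015 m)) or (height (world z) of used_syringe_2 below 0.06 m and (x of used_syringe_2 in the frame of sharps_tray above 0.11 m or x of used_syringe_2 in the frame of sharps_tray below -0.11 m or y of used_syringe_2 in the frame of sharps_tray above 0.175 m or y of used_syringe_2 in the frame of sharps_tray below 0.015 m)) or (height (world z) of used_syringe_3 below 0.06 m and (x of used_syringe_3 in the frame of sharps_tray above 0.11 m or x of used_syringe_3 in the frame of sharps_tray below -0.11 m or y of used_syringe_3 in the frame of sharps_tray above 0.175 m or y of used_syringe_3 in the frame of sharps_tray below 0.015 m))).
It fails at once if the tape roll or the small bottle on the tray is shifted more than 20 mm or knocked over (distance of any of tape_roll, small_bottle from where it was at the start of the episode above 0.02 m or angle between any of tape_roll, small_bottle's own z axis and vertical above 0.4 rad).
It fails at once if a thing beside the tray (strip tub, swab pot, tally counter, timer) is shifted more than 20 mm or knocked over (distance of any of strip_tub, swab_pot, tally_counter, timer from where it was at the start of the episode above 0.02 m or angle between any of strip_tub, swab_pot, tally_counter, timer's own z axis and vertical above 0.4 rad).
It also fails if it takes over 51 s, if anything falls off the work surface, if the arm or the gripper's body presses on something with over 40 N, if the wrist force passes 120 N, or if a joint passes its speed limit or range.

### The arm

A 6-joint arm with a two-finger parallel gripper is mounted at the origin on a cart in front of the work surface, level with it; the furniture and walls round the work are solid. World frame = base frame: x ahead of the robot, y to its left, z up, the work surface at z = 0. Lengths are in m, angles in rad, forces in N, time in s.
With the tool pointing down it reaches from about 0.35 to 0.975 m from the base axis. Payload 4.9 kg.
Tool frame: the origin (TCP) lies at the very end of the fingers, on their centre line; the grasp point (between the pads) lies manip.grip_point_offset behind it (manip.grip_point_offset is the distance from the TCP to the grasp point, in m); z points along the fingers, y is the line along which they close (so a half turn about z gives the same grasp; the last joint's range is limited). The gripper opens to 85 mm and grips with 20 to 120 N. Pads are 22 mm wide; open, the fingers measure 114 mm over their backs; the gripper's body (76 mm by 85 mm) begins 54 mm behind the grasp point. The pads swing forward as they close: fully open they stand 13 mm farther back than shut.
Start: joints at [-1.334, 0.053, 1.613, -0, 1.476, -0.119], TCP at [0.218, -0.586, 0.231] pointing down, gripper open.
Joint ranges: [-3.01, 3.01], [-1.01, 2.22], [0.06, 2.58], [-1.02, 4.17], [0.09, 2.62], [-3.14, 3.14]. Speed limits (rad/s): [2.57, 2.57, 3.14, 3.14, 3.14, 3.14].

### API

Orientations are given as a unit quaternion [w, x, y, z].
In Python, from plant import manip gives the robot as it stands.
- The arm moves only by the shell command python3 -m crank 'ROWS' [OPENING]. ROWS is JSON, a list of rows, each an object of numbers: "x", "y", "z": the shift along the tool's x, y, z in cm; "turn": the turn about the tool's z in rad. In form: [{"x": .., "y": .., "z": .., "turn": ..}, ...]. A call has 1 to 5 rows; each row shifts and turns the commanded pose from where the row before left it, along the tool's axes as they then stand; what a row does not reach is not made up. A row lasts 1/10 s, in which the tool goes at most 50 mm and 8.59 degrees, less where a joint would pass 70% of its speed; a pose out of reach is approached as far as the arm can. A call with a gripper value outside its range is refused whole. OPENING is the opening in per cent of the stroke, from 0 (shut) to 100 (fully open), set as the call begins (- or left out, the last holds). The fingers move at their own pace and stop on an object; the grip force is fixed at half the most. Time passes only in rows, so rows that do not move let the fingers close. It gives the time, the measured TCP pose, the force, the opening and the grip force at its end, in the units of the state.
- manip.state(): the state, without advancing time (a new reading comes with each control period).
- manip.grab_frame(name): name is "scene" or "top" or "wrist"; returns (picture, depth): 384x512x3 uint8, red, green, blue; 384x512 float32, m along the optical axis (not along the pixel's ray), 0 where there is no reading.
- manip.camera_model(name): a dict with "mtx" (3x3 intrinsics, pixels), "k1" (the pictures are not rectified: a ray, as slopes to the right and down, at radius r is drawn at 1 + k1 r^2 times it, then the intrinsics apply), "world_to_cam" (4x4, takes a point from world to camera coordinates). Camera axes: x right, y down, z forward; pixel columns grow to the right and rows downward; lengths in m; the calibration is good to about 2 mm. A picture is of the moment at which its call begins: read the wrist's pose just before it. camera_model takes no time and is no camera call; for the wrist camera it gives the pose at the moment of the call.
- manip.job_done(): hands the job in; it is judged then, once.
The state is a dict: "time": time; "joint_pos": joint angles; "joint_vel": joint speeds; "joint_efforts": joint torques, N m; "tool_pos": TCP position; "tool_rot": TCP orientation; "contact_force": force on the tool from outside, world axes, zero at the start; "ft_torque": the same for the moment, N m; "gripper_width": opening from 0.0 (shut) to 1.0 (fully open); "grasp_force": force on a finger pad.
Only numpy, scipy, OpenCV 4.12 (cv2) and the standard library are available. Lean on these libraries where they do the work, as an engineer would, in place of code of your own. Each camera call takes 0.05 s, during which the arm holds its last target. There are 200 camera calls.

## Working session

There is one attempt and no reset: what is moved stays moved. The work goes in short steps, Python scripts to look and compute and a shell command to move; the robot and the scene stay as the last step left them, time stands still between calls to the robot, and variables do not carry over. Pictures are saved under pics/ and viewed, at most 10 in all, crops included, and the job is handed in when it is done.

```bash
ls; mkdir -p pics; cat > h.py <<'E'
import numpy as np, cv2
from plant import manip
def grab(n,f=None):
    m=manip.camera_model(n); im,d=manip.grab_frame(n)
    if f: cv2.imwrite('pics/'+f,im[:,:,::-1])
    return m,im,d
def cloud(m,d):
    K=m['mtx'];K=np.array(K);h,w=d.shape
    u,v=np.meshgrid(np.arange(w),np.arange(h))
    p=cv2.undistortPoints(np.stack([u.ravel(),v.ravel()],1).astype(np.float64)[:,None],K,np.array([m['k1'],0,0,0.]))[:,0]
    P=np.c_[p*d.ravel()[:,None],d.ravel()]
    T=np.linalg.inv(np.array(m['world_to_cam']))
    return (P@T[:3,:3].T+T[:3,3]).reshape(h,w,3)
E
python3 - <<'E'
from h import *
m,im,d=grab('top','top.png'); P=cloud(m,d); np.savez('top.npz',P=P,im=im,d=d)
m2,im2,d2=grab('scene','scene.png')
print(manip.state(), manip.grip_point_offset, m['k1'])
E
```

```text
pics
{'time': 0.1, 'joint_pos': array([-1.33402405e+00,  5.32782486e-02,  1.61415434e+00,  3.50950620e-06,
        1.47601609e+00, -1.18975392e-01]), 'joint_vel': array([-0.0007422 , -0.00183554, -0.00231801,  0.00010271, -0.00033135,
        0.00037582]), 'joint_efforts': array([-2.37519453e-04, -3.94906676e+01, -3.71362031e+01, -1.14212141e-04,
        3.93681752e-03, -7.24481339e-06]), 'tool_pos': array([ 0.21756394, -0.58530586,  0.23019518]), 'tool_rot': array([-9.26504203e-04,  9.84221722e-01,  1.76937112e-01, -5.28830849e-05]), 'contact_force': array([ 0.38586431, -0.12850449, -0.40043897]), 'ft_torque': array([0.03248119, 0.0498518 , 0.0033507 ]), 'grasp_force': 0.0, 'gripper_width': 1.0014786406224878} 0.0187 -0.004423646841074618
```

View pics/top.png

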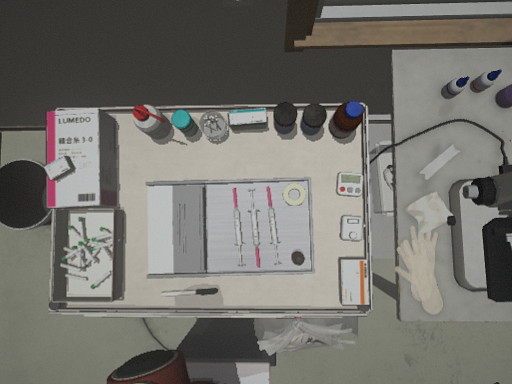

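View pics/scene.png

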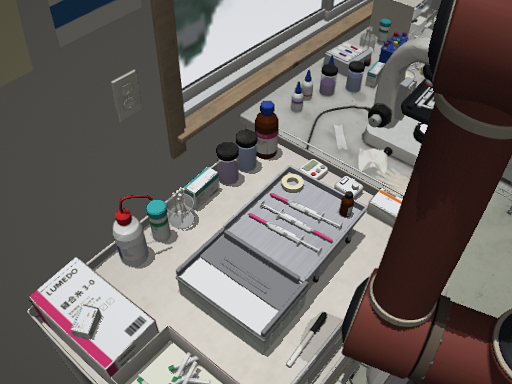

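The top view shows the box at left (148–207, 185–273), tray at right to column 311, with syringes at about columns 237, 255 and 272. The tape is at (293,194), the bottle at (298,258). Next I measure the unit frame and the objects.

```bash
python3 - <<'E'
from h import *
z=np.load('top.npz');P=z['P'];im=z['im']
c=cv2.resize(im[170:290,140:320],None,fx=4.4,fy=4.4,interpolation=cv2.INTER_CUBIC)
cv2.imwrite('pics/crop.png',c[:,:,::-1])
for r in (200,230,262):
    print(r,[(u,*(P[r,u]*1000).round().astype(int)) for u in range(144,318,3)])
Z=P[...,2]
# unit footprint: z>0.06 in the region
m=np.zeros(Z.shape,np.uint8); m[175:285,140:320]=(Z[175:285,140:320]>0.066)
q=P[m>0][:,:2].astype(np.float32)
n,l,s,_=cv2.connectedComponentsWithStats(m); k=1+np.argmax(s[1:,4]); q=P[l==k][:,:2].astype(np.float32)*1000
print(s[k],cv2.minAreaRect(q),cv2.boxPoints(cv2.minAreaRect(q)).round())
hsv=cv2.cvtColor(im,cv2.COLOR_RGB2HSV)
pk=((hsv[...,0]>155)&(hsv[...,1]>100)).astype(np.uint8); pk[:,:210]=0;pk[:180]=0;pk[275:]=0;pk[:,300:]=0
n,l,s,_=cv2.connectedComponentsWithStats(pk)
for k in range(1,n):
    if s[k,4]>8: print(s[k],P[l==k].mean(0).round(3))
E
```

```text
200 [(144, np.int64(533), np.int64(145), np.int64(-2)), (147, np.int64(529), np.int64(113), np.int64(71)), (150, np.int64(529), np.int64(106), np.int64(70)), (153, np.int64(529), np.int64(99), np.int64(71)), (156, np.int64(529), np.int64(92), np.int64(73)), (159, np.int64(529), np.int64(86), np.int64(71)), (162, np.int64(529), np.int64(79), np.int64(71)), (165, np.int64(529), np.int64(72), np.int64(72)), (168, np.int64(529), np.int64(65), np.int64(73)), (171, np.int64(529), np.int64(58), np.int64(71)), (174, np.int64(528), np.int64(50), np.int64(78)), (177, np.int64(528), np.int64(43), np.int64(76)), (180, np.int64(528), np.int64(37), np.int64(77)), (183, np.int64(528), np.int64(30), np.int64(78)), (186, np.int64(528), np.int64(23), np.int64(77)), (189, np.int64(528), np.int64(16), np.int64(77)), (192, np.int64(528), np.int64(10), np.int64(77)), (195, np.int64(528), np.int64(3), np.int64(78)), (198, np.int64(528), np.int64(-4), np.int64(78)), (201, np.int64(527), np.int64(-14), np.int64(97)), (204, np.int64(528), np.int64(-17), np.int64(76)), (207, np.int64(528), np.int64(-24), np.in
[... 7443 characters left out ...]
)), (297, np.int64(399), np.int64(-217), np.int64(139)), (300, np.int64(399), np.int64(-223), np.int64(140)), (303, np.int64(397), np.int64(-231), np.int64(122)), (306, np.int64(392), np.int64(-241), np.int64(77)), (309, np.int64(392), np.int64(-247), np.int64(79)), (312, np.int64(394), np.int64(-252), np.int64(94)), (315, np.int64(383), np.int64(-269), np.int64(-1))]
[  145   177   169   102 15768] ((468.3065490722656, -70.29180908203125), (212.38070678710938, 365.9090270996094), 1.565626621246338) [[ 357.  110.]
 [ 367. -256.]
 [ 579. -250.]
 [ 569.  115.]]
[267 187   5  19  46] [ 0.534 -0.162  0.105]
[233 188   4  19  42] [ 0.534 -0.087  0.087]
[256 247   4  20  53] [ 0.404 -0.136  0.086]
```

View pics/crop.png

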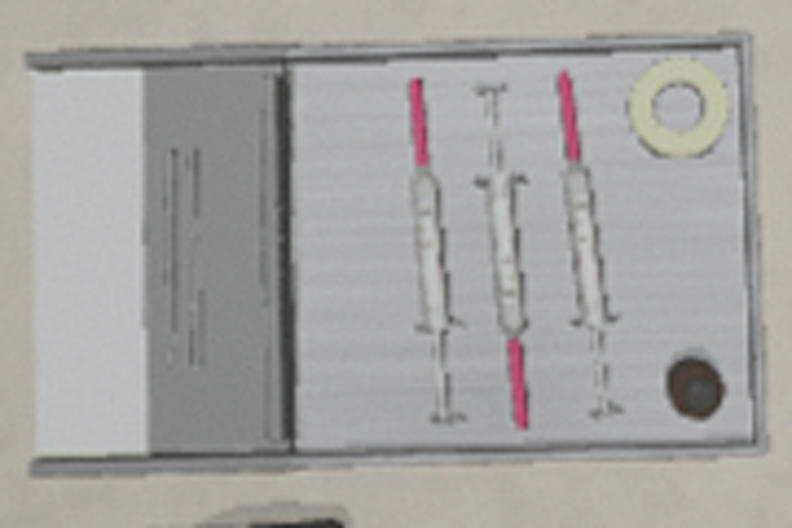

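The unit fits cleanly: the outline is 212 × 366 mm, yaw +1.57°, origin at about (0.468, −0.057). With a turn of −1.242 rad, tool x points along unit +y and tool y along unit +x. I'll turn first, then travel over the gap before the rib.

```bash
python3 -m crank '[{"turn":-0.138},{"turn":-0.138},{"turn":-0.138},{"turn":-0.138},{"turn":-0.138}]' 50 && python3 -m crank '[{"turn":-0.138},{"turn":-0.138},{"turn":-0.138},{"turn":-0.138},{}]'
python3 -m crank '[{"x":4,"y":2},{"x":4,"y":2},{"x":4,"y":2},{"x":4,"y":2},{"x":4,"y":2}]' && python3 -m crank '[{"x":4,"y":2},{"x":4,"y":2},{"x":4,"y":2},{"x":4,"y":2},{"x":4,"y":2}]'&& python3 -m crank '[{"x":4,"y":2},{"x":4,"y":2},{"x":4,"y":2},{},{}]'
```

```text
schema error: expected keys x, y, z, turn
schema error: expected keys x, y, z, turn
```

```bash
python3 -m crank '[{"x":0,"y":0,"z":0,"turn":-0.138},{"x":0,"y":0,"z":0,"turn":-0.138},{"x":0,"y":0,"z":0,"turn":-0.138},{"x":0,"y":0,"z":0,"turn":-0.138},{"x":0,"y":0,"z":0,"turn":-0.138}]' 50 && python3 -m crank '[{"x":0,"y":0,"z":0,"turn":-0.138},{"x":0,"y":0,"z":0,"turn":-0.138},{"x":0,"y":0,"z":0,"turn":-0.138},{"x":0,"y":0,"z":0,"turn":-0.138},{"x":0,"y":0,"z":0,"turn":0}]' &&
python3 -m crank '[{"x":4,"y":2,"z":0,"turn":0},{"x":4,"y":2,"z":0,"turn":0},{"x":4,"y":2,"z":0,"turn":0},{"x":4,"y":2,"z":0,"turn":0},{"x":4,"y":2,"z":0,"turn":0}]' && python3 -m crank '[{"x":4,"y":2,"z":0,"turn":0},{"x":4,"y":2,"z":0,"turn":0},{"x":4,"y":2,"z":0,"turn":0},{"x":4,"y":2,"z":0,"turn":0},{"x":0,"y":0,"z":0,"turn":0}]'
```

```text
time: 0.6
tool_pos: [0.2176, -0.5855, 0.2305]
tool_rot: [-0.001, 0.865, 0.502, 0.0]
contact_force: [-0.5, 0.4, 0.7]
gripper_width: 0.497
grasp_force: 0.0
time: 1.1
tool_pos: [0.2176, -0.5855, 0.2306]
tool_rot: [-0.0, 0.698, 0.716, 0.0]
contact_force: [-0.3, 0.4, 0.5]
gripper_width: 0.498
grasp_force: 0.0
time: 1.6
tool_pos: [0.3126, -0.3814, 0.231]
tool_rot: [-0.0, 0.699, 0.715, 0.0]
contact_force: [0.8, -0.4, -0.0]
gripper_width: 0.5
grasp_force: 0.0
time: 2.1
tool_pos: [0.3893, -0.2172, 0.2311]
tool_rot: [-0.0, 0.696, 0.718, 0.001]
contact_force: [-1.2, -0.2, -0.1]
gripper_width: 0.5
grasp_force: 0.0
```

```bash
python3 -m crank '[{"x":4.4,"y":2.1,"z":0,"turn":0},{"x":4.4,"y":2.1,"z":0,"turn":0},{"x":4.4,"y":2.1,"z":0,"turn":0},{"x":4.2,"y":2,"z":0,"turn":0},{"x":0,"y":0,"z":0,"turn":0}]'
cat >> h.py <<'E'
O=np.array([.468,-.0573]);UY=np.array([-.0273,.9996]);UX=np.array([.9996,.0273])
def unit(p): q=np.asarray(p)[...,:2]-O; return np.stack([q@UX,q@UY,np.asarray(p)[...,2]],-1)*1000
E
python3 - <<'E'
from h import *
m,im,d=grab('wrist','w1.png');P=cloud(m,d);np.savez('w1.npz',P=P,im=im)
print(unit(manip.state()['tool_pos']))
U=unit(P);
for c in (150,256,360): print(c,U[::24,c].round().astype(int).tolist())
E
```

```text
time: 2.6
tool_pos: [0.4672, -0.0414, 0.2311]
tool_rot: [-0.0, 0.696, 0.718, 0.0]
contact_force: [-0.4, -1.3, -0.5]
gripper_width: 0.498
grasp_force: 0.0
[ -1.02916255  13.87218453 231.05702374]
150 [[-119, 194, 0], [-97, 155, 76], [-96, 134, 83], [-98, 113, 86], [-100, 92, 86], [-102, 70, 87], [-105, 47, 86], [-140, 0, -1], [-143, -33, 0], [-147, -68, 1], [-151, -105, 0], [-156, -145, -1], [-42, 22, 277], [-38, 20, 287], [-39, 9, 288], [-158, -286, 39]]
256 [[-1, 193, 1], [0, 155, 74], [0, 135, 74], [0, 114, 74], [0, 92, 78], [0, 69, 79], [0, 46, 80], [0, 21, 80], [0, -5, 80], [0, -32, 81], [0, -62, 80], [0, -92, 81], [0, -115, 94], [0, -162, 79], [1, -193, 85], [0, 25, 312]]
360 [[115, 194, 1], [95, 156, 73], [97, 136, 73], [100, 115, 73], [100, 93, 79], [100, 71, 87], [102, 48, 87], [101, 26, 97], [140, -32, 1], [144, -67, 0], [149, -105, -1], [154, -144, 0], [41, 22, 276], [38, 20, 287], [39, 9, 288], [176, -330, 0]]
```

View pics/w1.png

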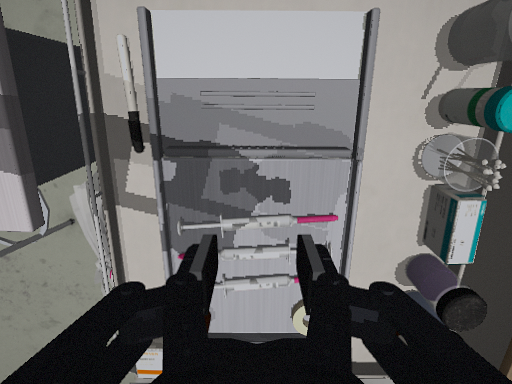

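The wrist view shows the rib at row ~152, syringes at rows ~222, 252 and 283, with fingertips at (203,240) and (308,240). The unit frame holds: rails come out at ±100 and the deck at 80. Next I read off the rib, fingertip and syringe numbers.

```bash
python3 - <<'E'
from h import *
z=np.load('w1.npz');U=unit(z['P']);Z=U[...,2]
q=U[(Z>94)&(Z<102)&(abs(U[...,0])<80)&(abs(U[...,1]-40)<30)];print('rib',q.min(0),q.max(0),np.median(q,0))
f=U[(Z>200)&(Z<262)&(abs(U[...,0])<60)]
if len(f): print('tips',f.min(0).round(),f.max(0).round(),np.percentile(f[:,2],2))
T=np.load('top.npz');V=unit(T['P']);im=T['im']
h=V[...,2]
for W in (U,V):
  s=(W[...,2]>84.5)&(W[...,2]<100)&(abs(W[...,0])<90)&(W[...,1]<-15)&(W[...,1]>-132)
  p=W[s]
  for xs in (-60,-30,0,30,60):
    y=np.sort(p[abs(p[:,0]-xs)<5,1]).round().astype(int); g=np.split(y,np.where(np.diff(y)>5)[0]+1); print(xs,[(int(a[0]),int(a[-1])) for a in g if len(a)])
b=V[(h>125)&(V[...,0]<0)&(abs(V[...,0])<95)&(V[...,1]<-100)];print('bottle',b.mean(0))
r=V[(h>87)&(h<94)&(V[...,0]>30)&(V[...,0]<94)&(V[...,1]<-134)&(V[...,1]>-187)];print('tape',r.min(0),r.max(0))
E
```

```text
rib [-79.93934065  35.70100977  94.04551727] [ 79.9979516   44.78413195 100.44843598] [ 1.8219568  40.76968312 97.97323793]
tips [-35.   3. 233.] [ 36.  26. 262.] 235.6211792112602
-60 [(-43, -39)]
-30 [(-128, -127), (-120, -108), (-80, -69), (-44, -32)]
0 [(-117, -105), (-79, -67), (-43, -30)]
30 [(-115, -103), (-78, -59), (-41, -28)]
60 [(-36, -29)]
-60 [(-117, -115), (-78, -74), (-39, -37)]
-30 [(-120, -107), (-79, -68), (-42, -31)]
0 [(-117, -106), (-78, -65), (-41, -28)]
30 [(-114, -102), (-77, -63), (-39, -26)]
60 [(-108, -104), (-69, -66), (-33, -27)]
bottle [ -67.92604947 -160.13027451  135.78265698]
tape [  42.82609074 -182.29773497   87.01950982] [  90.78595029 -136.25992856   93.80723618]
```

The rib faces come out at y=36–44.8, as given. The fingertips stand about 3 mm above the TCP and span ±11 mm along y. I descend in front of the rib and push about 81 mm (11 gap + 70).

```bash
python3 -m crank '[{"x":0,"y":0,"z":4,"turn":0},{"x":0,"y":0,"z":4,"turn":0},{"x":0,"y":0,"z":4,"turn":0},{"x":0,"y":0,"z":2.5,"turn":0},{"x":0,"y":0,"z":0,"turn":0}]' && python3 -m crank '[{"x":1,"y":0,"z":0,"turn":0},{"x":1,"y":0,"z":0,"turn":0},{"x":1,"y":0,"z":0,"turn":0},{"x":1,"y":0,"z":0,"turn":0},{"x":1,"y":0,"z":0,"turn":0}]' && python3 -m crank '[{"x":1,"y":0,"z":0,"turn":0},{"x":1,"y":0,"z":0,"turn":0},{"x":0.6,"y":0,"z":0,"turn":0},{"x":0.3,"y":0,"z":0,"turn":0},{"x":0,"y":0,"z":0,"turn":0}]'
```

```text
time: 3.15
tool_pos: [0.4623, -0.0457, 0.0817]
tool_rot: [-0.004, 0.699, 0.715, -0.003]
contact_force: [-0.1, 0.3, 0.2]
gripper_width: 0.497
grasp_force: 0.0
time: 3.65
tool_pos: [0.4661, 0.0058, 0.0879]
tool_rot: [0.002, 0.697, 0.717, 0.001]
contact_force: [1.0, -1.6, 1.7]
gripper_width: 0.501
grasp_force: 1.2
time: 4.15
tool_pos: [0.4635, 0.0348, 0.0859]
tool_rot: [-0.001, 0.697, 0.717, -0.0]
contact_force: [-0.1, 0.1, 0.9]
gripper_width: 0.5
grasp_force: 0.0
```

```bash
python3 -m crank '[{"x":0.2,"y":0,"z":0,"turn":0},{"x":0.2,"y":0,"z":0,"turn":0},{"x":0.1,"y":0,"z":0,"turn":0},{"x":0,"y":0,"z":0,"turn":0}]' && python3 -m crank '[{"x":-1,"y":0,"z":0,"turn":0},{"x":-1,"y":0,"z":-4,"turn":0},{"x":-1,"y":0,"z":-4,"turn":0},{"x":-4,"y":0,"z":-3,"turn":0},{"x":0,"y":0,"z":0,"turn":0}]'
python3 - <<'E'
from h import *
m,im,d=grab('wrist');U=unit(cloud(m,d));Z=U[...,2]
print(unit(manip.state()['tool_pos']))
q=U[(Z>94)&(Z<102)&(abs(U[...,0])<80)&(U[...,1]>30)&(U[...,1]<130)];print('rib',q.min(0),q.max(0),np.median(q,0))
E
```

```text
time: 4.55
tool_pos: [0.4635, 0.0358, 0.0859]
tool_rot: [0.002, 0.697, 0.717, -0.003]
contact_force: [-0.8, -13.3, 0.6]
gripper_width: 0.499
grasp_force: 6.6
time: 5.05
tool_pos: [0.4687, -0.0343, 0.202]
tool_rot: [0.004, 0.699, 0.715, 0.002]
contact_force: [0.6, 1.1, 0.3]
gripper_width: 0.497
grasp_force: 0.0
[-5.16563955e-02  2.47634048e+01  1.99023473e+02]
rib [-79.94953935 102.17368295  94.0698408 ] [ 79.92976314 110.78054049 100.65586696] [ -1.64162035 106.45992369  97.947409  ]
```

```bash
python3 -m crank '[{"x":0,"y":0,"z":0,"turn":0},{"x":0,"y":0,"z":0,"turn":0}]'
python3 - <<'E'
from h import *
for n in ('wrist','top'):
  m,im,d=grab(n);U=unit(cloud(m,d));Z=U[...,2]
  q=U[(Z>93)&(Z<102)&(abs(U[...,0])<80)&(U[...,1]>30)&(U[...,1]<130)];print('rib',q.min(0),q.max(0),np.median(q,0))
E
```

```text
time: 5.3
tool_pos: [0.4646, -0.03, 0.1941]
tool_rot: [-0.002, 0.697, 0.717, -0.001]
contact_force: [0.7, -0.6, -0.5]
gripper_width: 0.503
grasp_force: 0.0
rib [-79.92403528 101.77913912  93.17048916] [ 79.96998044 110.85665056 100.5242217 ] [  0.5382038  106.37430817  97.90291747]
rib [ 47.16349138 104.0671925   93.08185068] [ 79.82452952 112.06846219 100.04773387] [ 63.51085288 107.86824839  96.25645129]
```

```bash
python3 -m crank '[{"x":2.8,"y":0,"z":3,"turn":0},{"x":2.7,"y":0,"z":4,"turn":0},{"x":0,"y":0,"z":3.6,"turn":0},{"x":0.6,"y":0,"z":0,"turn":0},{"x":0.5,"y":0,"z":0,"turn":0}]' && python3 -m crank '[{"x":0.3,"y":0,"z":0,"turn":0},{"x":0.2,"y":0,"z":0,"turn":0},{"x":0,"y":0,"z":0,"turn":0},{"x":0,"y":0,"z":0,"turn":0}]'
python3 - <<'E'
from h import *
m,im,d=grab('wrist');U=unit(cloud(m,d));Z=U[...,2]
q=U[(Z>93)&(Z<102)&(abs(U[...,0])<80)&(U[...,1]>30)&(U[...,1]<130)];print('rib',q.min(0),q.max(0),np.median(q,0))
print(unit(manip.state()['tool_pos']))
E
```

```text
time: 5.9
tool_pos: [0.4633, 0.0358, 0.0898]
tool_rot: [-0.001, 0.697, 0.717, -0.001]
contact_force: [-1.6, -5.5, -3.3]
gripper_width: 0.496
grasp_force: 3.9
time: 6.3
tool_pos: [0.4639, 0.036, 0.0911]
tool_rot: [0.003, 0.697, 0.717, -0.004]
contact_force: [-1.3, -15.0, -7.9]
gripper_width: 0.503
grasp_force: 7.6
rib [-79.90980421  81.18344891  93.0056656 ] [ 79.97551348 111.76170343 101.99531228] [ -0.53517495 107.94623633  97.80237244]
[-1.54024926 93.40852998 91.10952926]
```

The shutter is against its end stop (15 N). Now I lift and go behind syringe 3.

```bash
python3 -m crank '[{"x":-1.5,"y":0,"z":0,"turn":0},{"x":0,"y":0,"z":-4,"turn":0},{"x":-2,"y":0,"z":-4,"turn":0},{"x":-4,"y":0,"z":0,"turn":0},{"x":-4,"y":0,"z":0,"turn":0}]' && python3 -m crank '[{"x":-4,"y":0,"z":0,"turn":0},{"x":-4,"y":0,"z":0,"turn":0},{"x":-2.5,"y":0,"z":0,"turn":0},{"x":-1,"y":0,"z":0,"turn":0},{"x":0,"y":0,"z":0,"turn":0}]' && python3 -m crank '[{"x":0,"y":0,"z":0,"turn":0},{"x":0,"y":0,"z":0,"turn":0}]'
python3 -c "
from h import *
print(unit(manip.state()['tool_pos']))"
```

```text
time: 6.85
tool_pos: [0.4698, -0.0765, 0.1762]
tool_rot: [0.005, 0.697, 0.717, 0.002]
contact_force: [1.1, 0.1, -1.7]
gripper_width: 0.498
grasp_force: 0.0
time: 7.35
tool_pos: [0.4711, -0.1912, 0.1726]
tool_rot: [0.002, 0.698, 0.716, 0.001]
contact_force: [-0.1, 0.5, 0.3]
gripper_width: 0.495
grasp_force: 0.0
time: 7.55
tool_pos: [0.4704, -0.1887, 0.1707]
tool_rot: [0.0, 0.697, 0.717, 0.0]
contact_force: [0.5, 0.6, -0.2]
gripper_width: 0.5
grasp_force: 0.0
[  -1.21494287 -131.46174504  170.74642916]
```

```bash
python3 -m crank '[{"x":-0.8,"y":-0.3,"z":0,"turn":0},{"x":0,"y":0,"z":0,"turn":0},{"x":0,"y":0,"z":2.5,"turn":0},{"x":0,"y":0,"z":2,"turn":0},{"x":0,"y":0,"z":2,"turn":0}]' && python3 -m crank '[{"x":0,"y":0,"z":1,"turn":0},{"x":0,"y":0,"z":1,"turn":0},{"x":0,"y":0,"z":0,"turn":0},{"x":0,"y":0,"z":0,"turn":0}]'
python3 - <<'E'
from h import *
m,im,d=grab('wrist','w2.png')
print(unit(manip.state()['tool_pos']))
E
```

```text
time: 8.05
tool_pos: [0.4673, -0.1977, 0.1046]
tool_rot: [0.0, 0.697, 0.717, 0.0]
contact_force: [1.3, -0.0, 0.1]
gripper_width: 0.501
grasp_force: 0.0
time: 8.45
tool_pos: [0.4677, -0.1981, 0.0859]
tool_rot: [0.0, 0.697, 0.717, 0.0]
contact_force: [0.4, 0.1, 0.7]
gripper_width: 0.503
grasp_force: 0.0
[  -3.88148679 -140.94709097   86.28240653]
```

View pics/w2.png

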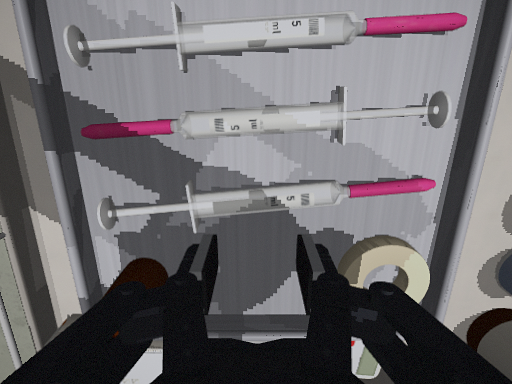

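Both fingertips (205,240 and 310,240) stand behind syringe 3, clear of the tape and the bottle. I sweep.

```bash
python3 -m crank '[{"x":0.8,"y":0,"z":0,"turn":0},{"x":1,"y":0,"z":0,"turn":0},{"x":1,"y":0,"z":0,"turn":0},{"x":1,"y":0,"z":0,"turn":0},{"x":1,"y":0,"z":0,"turn":0}]' && python3 -m crank '[{"x":1,"y":0,"z":0,"turn":0},{"x":1,"y":0,"z":0,"turn":0},{"x":1,"y":0,"z":0,"turn":0},{"x":1,"y":0,"z":0,"turn":0},{"x":0,"y":0,"z":0,"turn":0}]'
python3 - <<'E'
from h import *
m,im,d=grab('wrist','w3.png')
print(unit(manip.state()['tool_pos']))
E
```

```text
time: 9.0
tool_pos: [0.466, -0.1489, 0.0854]
tool_rot: [0.0, 0.697, 0.717, 0.0]
contact_force: [0.7, -1.6, -0.0]
gripper_width: 0.503
grasp_force: 0.2
time: 9.5
tool_pos: [0.4648, -0.1087, 0.0851]
tool_rot: [-0.0, 0.697, 0.717, 0.0]
contact_force: [-0.2, -0.5, -0.8]
gripper_width: 0.5
grasp_force: 0.0
[ -4.54511788 -51.93634042  85.20505352]
```

View pics/w3.png

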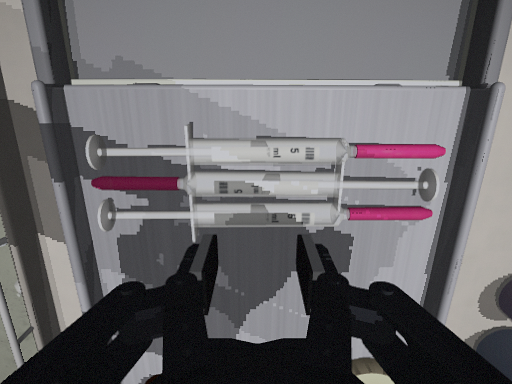

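The three syringes lie straight in a stack (rows 152, 184, 214) and centred, with the open mouth beyond row 83. I continue.

```bash
python3 -m crank '[{"x":0.8,"y":0,"z":0,"turn":0},{"x":0.8,"y":0,"z":0,"turn":0},{"x":0.8,"y":0,"z":0,"turn":0},{"x":0.8,"y":0,"z":0,"turn":0},{"x":0.8,"y":0,"z":0,"turn":0}]' && python3 -m crank '[{"x":0.8,"y":0,"z":0,"turn":0},{"x":0.8,"y":0,"z":0,"turn":0},{"x":0.8,"y":0,"z":0,"turn":0},{"x":0.8,"y":0,"z":0,"turn":0},{"x":0.8,"y":0,"z":0,"turn":0}]' && python3 -m crank '[{"x":0.8,"y":0,"z":0,"turn":0},{"x":0.6,"y":0,"z":0,"turn":0},{"x":0,"y":0,"z":0,"turn":0},{"x":-2,"y":0,"z":-3,"turn":0},{"x":-2,"y":0,"z":-4,"turn":0}]' && python3 -m crank '[{"x":0,"y":0,"z":0,"turn":0},{"x":0,"y":0,"z":0,"turn":0},{"x":0,"y":0,"z":0,"turn":0}]'
python3 - <<'E'
from h import *
m,im,d=grab('wrist','w4.png');P=cloud(m,d);np.savez('w4.npz',P=P)
print(unit(manip.state()['tool_pos']))
E
```

```text
time: 10.05
tool_pos: [0.4638, -0.0693, 0.0853]
tool_rot: [0.0, 0.697, 0.717, 0.0]
contact_force: [-0.3, -0.2, 0.4]
gripper_width: 0.497
grasp_force: 0.1
time: 10.55
tool_pos: [0.4627, -0.0293, 0.0853]
tool_rot: [-0.0, 0.697, 0.717, 0.0]
contact_force: [0.8, -0.6, 0.2]
gripper_width: 0.495
grasp_force: 0.0
time: 11.05
tool_pos: [0.4615, -0.0557, 0.1534]
tool_rot: [-0.003, 0.697, 0.717, -0.002]
contact_force: [1.1, -0.6, -0.8]
gripper_width: 0.498
grasp_force: 0.0
time: 11.35
tool_pos: [0.4628, -0.0558, 0.1542]
tool_rot: [-0.001, 0.698, 0.717, -0.0]
contact_force: [-0.9, 0.6, 0.5]
gripper_width: 0.5
grasp_force: 0.0
[ -5.44147824   1.90177692 153.69905513]
```

View pics/w4.png

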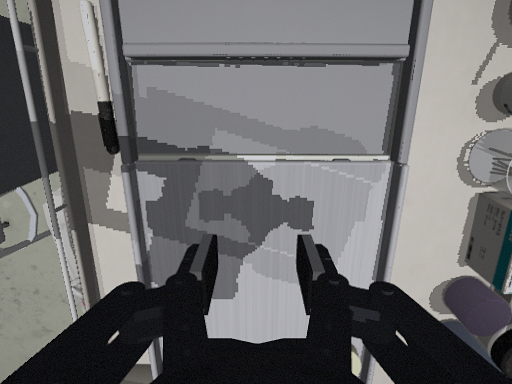

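```bash
python3 - <<'E'
from h import *
U=unit(np.load('w4.npz')['P'])
for r in (70,90,110,130,150): print(r,U[r,150:400:50].round().astype(int).tolist())
m=manip.camera_model('wrist');T=np.linalg.inv(m['world_to_cam']);print(unit(T[:3,3]),T[:3,2])
E
```

```text
70 [[-83, 97, 65], [-46, 97, 64], [-9, 97, 64], [28, 97, 64], [65, 97, 64]]
90 [[-85, 83, 65], [-47, 83, 64], [-9, 83, 63], [28, 83, 65], [66, 83, 65]]
110 [[-87, 68, 64], [-48, 68, 64], [-9, 68, 65], [29, 68, 64], [67, 68, 65]]
130 [[-89, 53, 63], [-49, 53, 64], [-10, 53, 65], [30, 53, 65], [69, 53, 65]]
150 [[-90, 37, 64], [-50, 37, 64], [-10, 37, 65], [30, 37, 65], [70, 37, 65]]
[ -4.36375457  81.09616112 296.48708888] [ 0.00720034 -0.31329085 -0.94962993]
```

The deck and mouth are empty: an opaque surface at z≈64 hides everything below. I check with the top and scene cameras that no syringe lies outside.

```bash
python3 - <<'E'
from h import *
for n in ('top','scene'):
  m,im,d=grab(n,n+'2.png');P=cloud(m,d);U=unit(P)
  hsv=cv2.cvtColor(im,cv2.COLOR_RGB2HSV)
  pk=((hsv[...,0]>150)&(hsv[...,1]>90)&(hsv[...,2]>60)).astype(np.uint8)
  k,l,s,_=cv2.connectedComponentsWithStats(pk)
  for i in range(1,k):
    if s[i,4]>6: print(n,s[i],np.median(U[l==i],0).round())
E
```

```text
top [ 46 111   9  53 422] [219. 382.  89.]
top [338 129   7   3   9] [ 205. -270.   79.]
top [ 47 177   8  30 194] [ 88. 379.  89.]
scene [451  16   8   3  11] [  143. -1482.     2.]
scene [351  46   6   4  12] [ 344. -964.  -19.]
scene [425  82   5   5   8] [ -38. -622.  163.]
scene [128 195  10   3  19] [237. 136. 178.]
scene [139 195  13   5  18] [228. 114. 166.]
scene [116 207  15  19 149] [243. 166. 139.]
scene [395 268   5   6  13] [-217. -161.    1.]
scene [ 30 290  82  78 959] [168. 381.  91.]
scene [ 31 302  20  26  64] [256. 395.  45.]
scene [107 363  11  14  89] [ 56. 379.  73.]
```

View pics/scene2.png

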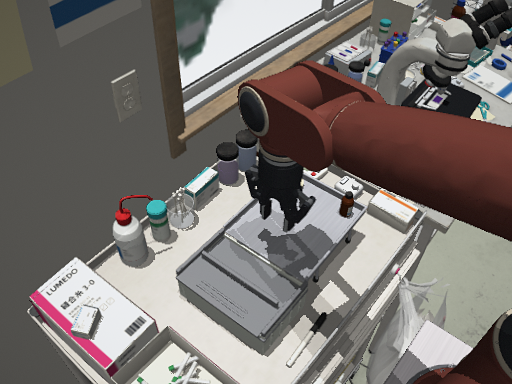

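No syringe is visible outside, and the tray is clear. Now I close the shutter: pass over the rib, come down behind it and push back.

```bash
python3 -m crank '[{"x":3,"y":0.5,"z":0,"turn":0},{"x":4,"y":0,"z":0,"turn":0},{"x":4,"y":0,"z":0,"turn":0},{"x":3,"y":0,"z":0,"turn":0},{"x":0,"y":0,"z":0,"turn":0}]' && python3 -m crank '[{"x":0,"y":0,"z":2,"turn":0},{"x":0,"y":0,"z":2,"turn":0},{"x":0,"y":0,"z":1.5,"turn":0},{"x":0,"y":0,"z":1,"turn":0},{"x":0,"y":0,"z":0,"turn":0}]'
python3 -c "
from h import *
print(unit(manip.state()['tool_pos']))"
```

```text
time: 12.0
tool_pos: [0.4637, 0.087, 0.1542]
tool_rot: [-0.001, 0.696, 0.718, -0.0]
contact_force: [0.4, -0.2, -0.1]
gripper_width: 0.501
grasp_force: 0.0
time: 12.5
tool_pos: [0.4632, 0.0837, 0.0882]
tool_rot: [-0.001, 0.698, 0.716, -0.002]
contact_force: [-0.4, -0.7, 0.1]
gripper_width: 0.498
grasp_force: 0.0
[ -0.95368782 141.03610264  88.18315767]
```

```bash
python3 -m crank '[{"x":-1,"y":0,"z":0,"turn":0},{"x":-1.2,"y":0,"z":0,"turn":0},{"x":-1.2,"y":0,"z":0,"turn":0},{"x":-1.2,"y":0,"z":0,"turn":0},{"x":-1.2,"y":0,"z":0,"turn":0}]' && python3 -m crank '[{"x":-1.2,"y":0,"z":0,"turn":0},{"x":-0.8,"y":0,"z":0,"turn":0},{"x":-0.4,"y":0,"z":0,"turn":0},{"x":-0.3,"y":0,"z":0,"turn":0},{"x":0,"y":0,"z":0,"turn":0}]' && python3 -m crank '[{"x":-0.3,"y":0,"z":0,"turn":0},{"x":-0.2,"y":0,"z":0,"turn":0},{"x":-0.2,"y":0,"z":0,"turn":0},{"x":0,"y":0,"z":0,"turn":0},{"x":0,"y":0,"z":0,"turn":0}]'
python3 -c "
from h import *
print(unit(manip.state()['tool_pos']))"
```

```text
time: 13.0
tool_pos: [0.4668, 0.0249, 0.091]
tool_rot: [0.0, 0.698, 0.716, 0.001]
contact_force: [0.3, 2.1, 1.8]
gripper_width: 0.497
grasp_force: 1.2
time: 13.5
tool_pos: [0.4668, -0.0014, 0.0901]
tool_rot: [0.0, 0.697, 0.717, -0.001]
contact_force: [0.1, 0.3, -0.1]
gripper_width: 0.5
grasp_force: 0.0
time: 14.0
tool_pos: [0.4668, -0.0047, 0.09]
tool_rot: [-0.003, 0.698, 0.717, 0.002]
contact_force: [-0.0, 12.7, 2.6]
gripper_width: 0.498
grasp_force: 6.5
[ 0.24557833 52.59610444 90.04438526]
```

The stop is reached (12.7 N). I back off, lift and check.

```bash
python3 -m crank '[{"x":1.2,"y":0,"z":0,"turn":0},{"x":0.8,"y":0,"z":-2,"turn":0},{"x":0,"y":0,"z":-4,"turn":0},{"x":0,"y":0,"z":-4,"turn":0},{"x":-3,"y":0,"z":-3,"turn":0}]' && python3 -m crank '[{"x":-4,"y":0,"z":0,"turn":0},{"x":0,"y":0,"z":0,"turn":0},{"x":0,"y":0,"z":0,"turn":0},{"x":0,"y":0,"z":0,"turn":0},{"x":0,"y":0,"z":0,"turn":0}]'
python3 - <<'E'
from h import *
m,im,d=grab('wrist','w5.png');U=unit(cloud(m,d));Z=U[...,2]
q=U[(Z>93)&(Z<102)&(abs(U[...,0])<80)&(U[...,1]>20)&(U[...,1]<130)];print('rib',q.min(0),q.max(0),np.median(q,0))
m,im,d=grab('top');V=unit(cloud(m,d));h=V[...,2]
b=V[(h>125)&(h<150)&(V[...,0]<-50)&(V[...,0]>-95)&(V[...,1]<-130)&(V[...,1]>-187)];print('bottle',b.mean(0) if len(b) else 0)
r=V[(h>87)&(h<94)&(V[...,0]>30)&(V[...,0]<94)&(V[...,1]<-134)&(V[...,1]>-187)];print('tape',len(r) and (r.min(0),r.max(0)))
E
```

```text
time: 14.5
tool_pos: [0.4678, -0.0165, 0.2228]
tool_rot: [0.001, 0.696, 0.718, 0.0]
contact_force: [1.4, -0.8, 0.6]
gripper_width: 0.499
grasp_force: 0.0
time: 15.0
tool_pos: [0.4681, -0.0569, 0.2194]
tool_rot: [-0.001, 0.697, 0.717, -0.0]
contact_force: [0.0, 0.6, 0.3]
gripper_width: 0.496
grasp_force: 0.0
rib [-79.71172434  31.68560589  93.12178886] [ 79.98698782  41.14592908 100.3891834 ] [ 3.0174883  37.05163337 97.89563224]
bottle [ -68.48154614 -159.97261238  135.83554296]
tape (array([  42.8271274 , -182.16195053,   87.00600114]), array([  90.84395098, -136.19528041,   93.97785183]))
```

View pics/w5.png

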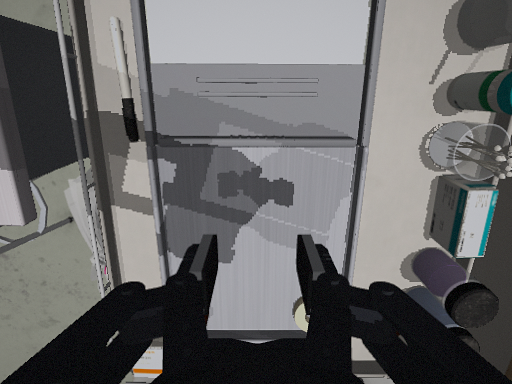

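The shutter is shut: the rib moved 69.4 mm from open to shut, with the stop felt at both ends. The tray is empty and the bottle and tape haven't moved, so I hand in.

```bash
python3 -c "
from plant import manip
print(manip.job_done())"
```

```text
the job is handed in; nothing more can be done
None
```

I pushed the shutter to its open stop, swept all three syringes off the tray into the sharps box, pushed the shutter back to its shut stop and handed the job in at about 15 s; no verdict came back, and I inferred the syringes are in the box because the tray and mouth were empty and the cameras showed none outside.

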